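Draw the lock bolt with a hook and lift out the plug-in module

ROBOT

A 6-joint arm with a two-finger parallel gripper is mounted at the origin on the work surface. World frame = base frame: x ahead of the robot, y to its left, z up, the work surface at z = 0. Lengths are in m, angles in rad, forces in N, time in s.
With the tool pointing down it reaches from about 0.3 to 0.825 m from the base axis. Payload 5.4 kg.
Tool frame: the origin (TCP) lies at the very end of the fingers, on their centre line; the grasp point (between the pads) lies 19 mm behind it (grasp_offset is the distance from the TCP to the grasp point, in m); z points along the fingers, x is the direction in which the jaws open and shut, and the axes are right-handed (so a half turn about z gives the same grasp; the last joint's range is limited). The gripper opens to 92 mm and grips with 3 to 60 N. Pads are 20 mm wide; open, the fingers measure 128 mm over their backs; the gripper's body (75 mm by 189 mm) begins 69 mm behind the grasp point.
Start: joints at [0.895, 0.158, 1.597, -0, 1.386, -0.21], TCP at [0.258, 0.514, 0.215] pointing down, gripper open.
Joint ranges: [-2.91, 2.91], [-0.94, 2.29], [0.18, 2.7], [-1.29, 4.43], [0.17, 2.64], [-3, 3]. Speed limits (rad/s): [2.57, 2.57, 3.14, 3.14, 3.14, 3.14].

INTERFACE

Orientations are given as a unit quaternion [x, y, z, w].
In Python, from station import * gives the robot as it stands.
- The arm moves only by the tool apply_moves, never from a script. Its argument "motion" is a list of rows, each a list of 2 entries, a list of its own where there are three numbers: the shift along the tool's x, y, z in cm, then the turn about the tool's z in rad. In form: [[[x, y, z], turn], ...]. A call has 1 to 8 rows; each row is the pose to reach, as a shift and turn from the pose commanded when the call began, along the tool's axes at that moment; what a row does not reach only later rows make up. A row lasts 1/8 s, in which the tool goes at most 62.5 mm and 10.7 degrees, less where a joint would pass 70% of its speed; a pose out of reach is approached as far as the arm can. A call with a gripper value outside its range is refused whole. "gripper" is the closure, from 0 (fully open) to 1 (shut), set as the call begins (left out, the last holds). The fingers move at their own pace and stop on an object; "force" is the grip in N (left out, the last holds). Time passes only in rows, so rows that repeat a pose let the fingers close. It gives the time, the measured TCP pose, the force and the opening at its end, in the units of the state.
- sense(): the state, without advancing time (a new reading comes with each control period).
- snapshot(name): name is "scene" or "top" or "wrist"; returns the picture (480x640x3 uint8, red, green, blue); there is no depth.
- calibration(name): a dict with "K" (3x3 intrinsics, pixels), "distortion" ([k1, k2, p1, p2, k3] as OpenCV has them; the pictures are not rectified), "T" (4x4, takes a point from camera to world coordinates); the wrist camera has in their place "T_tool_cam" (4x4, takes a point from camera to tool coordinates, whose origin is the TCP and whose axes are the tool frame's). Camera axes: x right, y up, looking along -z (the intrinsics and any distortion apply to the point x, -y, -z); pixel columns grow to the right and rows downward; lengths in m; the calibration is good to about 2 mm. A picture is of the moment at which its call begins: read the wrist's pose just before it. calibration takes no time and is no camera call.
- hand_in(): hands the job in, once; it reports no verdict.
The state is a dict: "time_s": time; "q": joint angles; "joint_velocities": joint speeds; "effort": joint torques, N m; "eef_pos": TCP position; "ee_rot": TCP orientation; "force": force on the tool from outside, world axes, zero at the start; "torque": the same for the moment, N m; "width": opening from 0.0 (shut) to 1.0 (fully open).
Only numpy, scipy, OpenCV 4.12 (cv2) and the standard library are available. Lean on these libraries where they do the work, as an engineer would, in place of code of your own. Each camera call takes 0.05 s, during which the arm holds its last target.

TASK

Take the long hook and reach it down the narrow gap between the heatsink and the capacitor of the open power-supply chassis, and use it (never your fingers) to pull the lock bolt at the foot of the plug-in module fully back. Lay the hook down flat on the bench, then lift the freed module out by the rib on its top and set it down gently, upright in the black tray. Leave the solder spool, the flux bottle, the brass-wool pot and the screwdriver where they are.

Things in the scene. Friction and masses are not known exactly. Their poses are not given: they have to be found in the camera images.
- chassis: Open aluminium power-supply chassis, fixed, 220 long (x) x 170 wide (y). Origin on the bench, mid-width, 120 mm behind its front edge; x runs from its front to its back, y to its left. Front lip up to z 26 mm, side walls 40, back wall 65. A gap 50 mm wide (y -25 to 25), open above, runs along its x from the lip to the module; the bolt lies along its floor in guides no higher than z 36.
- heatsink_top (a point): Centre of the top of the finned heatsink left of the gap: 115 (x) x 50 mm (y), top 135 mm above the bench, at chassis x -95 to 20, y 25 to 75 mm. Fixed; axes as the chassis.
- transformer_top (a point): Centre of the top of the laminated transformer right of the gap: 50 (x) x 54 mm (y), top 96 mm above the bench, at chassis x -98 to -48, y -79 to -25 mm. Fixed; axes as the chassis.
- capacitor_top (a point): Centre of the top of the black capacitor can right of the gap, behind the transformer: 46 mm diameter, top 116 mm above the bench, at chassis x -21, y -50 mm. Fixed.
- bolt (a joint): Travel in m of the steel barrel bolt: 0 = fully home (its 8 mm bar, axis 28 mm above the bench, reaches 16 mm into the module's foot and locks it down), 0.036 = fully back on its stop, module free. It slides towards the chassis front (chassis -x) as the value grows, against about 4 N of friction, and stays where it is left.
- knob (a point): The bolt's knob, moving with it: an upright steel pin of 9 mm diameter with a 14 mm ball on top. Origin on the pin's axis 46 mm above the bench, mid-way up the free pin (36 to 55 mm; top of ball at 69 mm). Axes as the chassis. With the bolt home it is at chassis x -12, y 0 mm; the module's front face is at chassis x 36 mm.
- hook_handle (a point): Centre of the wooden handle (100 x, 22 y, 24 mm z) of the loose 130 g hook lying flat on the bench; the point is 12 mm up. x points to the hook, y to the side it bends to. From the handle's front a 6 mm rod runs at mid-height to x 190 mm, turns square to +y for 26 mm, then 8 mm back towards the handle: a level J, 20 mm free inside. Balance point about 20 mm ahead of this point.
- hook_end (a point): Middle of the hook's crosspiece (190 mm ahead of the handle's centre along the tool, 13 mm to the tool's +y side, on the rod's axis height); axes as hook_handle.
- module_rib (a point): Centre of the lifting rib, 36 (x) x 14 (y) x 32 mm high, on the loose plug-in module (about 0.4 kg); 101 mm above the module's underside. Below it the housing is 44 (x) x 56 (y) x 85 mm high. Axes as the chassis at the start, when it stands in a bay at chassis x 58, y 0, its underside 10 mm above the bench, between guides up to z 34 mm with about 2 mm of play.
- tray: Shallow black antistatic tray, fixed, 120 (x) x 100 (y) x 16 mm high, walls and floor 4 mm thick; origin at the centre of its underside on the bench. It stands either left or right of the chassis, and the hook on the other side.
- spool: Metal solder spool standing on the bench, 50 mm diameter, 45 mm high, near the left front corner of the chassis; origin at the centre of its underside.
- flux: Small amber flux bottle, 36 mm diameter, 85 mm high, near the right front corner of the chassis; origin at the centre of its underside.
- wool: Black pot of brass wool, 68 mm diameter, about 46 mm high, on the bench on the robot's side of the chassis, to its left; origin at the centre of its underside.
- driver: Screwdriver, 160 mm long, lying on the bench close behind the chassis and across it; x points from handle to tip.
There are look-alikes about, which are no part of the job. Of the things like the part that bears module_rib, leave any that is purple; of the rest the smaller one is meant.

How it is judged:
On the way, in this order (a step that is already met when the one before it is completed fails the run):
1. the bolt is drawn fully back (30 mm or more) with the hook's crosspiece behind its knob (value of joint bolt above 0.03 m and distance between hook_end and knob below 0.03 m), for 0.1 s.
2. the hook lies flat on the bench again, still, and the module has not been lifted yet (height (world z) of hook_handle below 0.017 m and height (world z) of hook_end below 0.02 m and height (world z) of module_rib below 0.118 m and contact force between the fingers and hook below 0.2 N), for 0.1 s.
At the end, for the whole second after the job is handed in: The bolt is drawn back 30 mm or more, the hook lies flat on the bench (handle's centre under 17 mm and hook under 20 mm above it), and the module stands upright (within 0.08 rad) on the floor of the tray, its rib's centre within 50 mm of the tray's centre (value of joint bolt above 0.03 m and height (world z) of hook_handle below 0.017 m and height (world z) of hook_end below 0.02 m and z of module_rib in the frame of tray below 0.11 m and horizontal distance between module_rib and tray below 0.05 m and angle between module_rib's own z axis and vertical below 0.08 rad and velocity of joint bolt below 0.01 m/s); the robot touches nothing.
It fails at once if the fingers touch the bolt (contact force between the fingers and bolt above 0.5 N).
It fails at once if the spool, flux bottle, brass-wool pot or screwdriver is shifted by more than 25 mm (distance of any of spool, flux, wool, driver from where it was at the start of the episode above 0.025 m).
It fails at once if the module is dropped or slammed into the tray (faster than 0.5 m/s within 30 mm of its floor) (horizontal distance between module_rib and tray below 0.08 m and z of module_rib in the frame of tray below 0.136 m and linear speed of module above 0.5 m/s).
It also fails if it takes over 72 s, if anything falls off the work surface, if the arm or the gripper's body presses on something with over 40 N, if the wrist force passes 120 N, or if a joint passes its speed limit or range.

## Working session

There is one attempt and no reset: what is moved stays moved. The work goes in short steps, Python scripts to look and compute and a tool call to move; the robot and the scene stay as the last step left them, time stands still between calls to the robot, and variables do not carry over. Pictures are saved under pics/ and viewed, and the job is handed in when it is done.

Besides the shell and the picture viewer there is one more tool, called after ">>>" by a JSON object that holds its "name" and its "arguments". apply_moves: Moves the arm, as the interface text tells. Its arguments: {"type":"object","properties":{"motion":{"type":"array","items":{"type":"array"}},"gripper":{"type":"number"},"force":{"type":"number"}},"required":["motion"]}

```bash
ls; mkdir -p pics; python3 - <<'E'
from station import *
import cv2,numpy as np
s=sense();print(s)
for n in("scene","top","wrist"):
    cv2.imwrite(f"pics/{n}0.png",snapshot(n)[:,:,::-1])
    c=calibration(n);print(n,{k:np.round(np.array(v),4).tolist() for k,v in c.items()})
E
```

```text
pics
{'time_s': 0.0, 'q': array([ 8.94903338e-01,  1.59025869e-01,  1.59820397e+00, -1.35460080e-05,
        1.38622457e+00, -2.10111531e-01]), 'joint_velocities': array([ 0.00032715,  0.00120225,  0.00043672, -0.00013512,  0.00024143,
       -0.00053507]), 'effort': array([-9.23887842e-05, -3.85567367e+01, -3.22109306e+01,  7.01542664e-02,
        3.77635367e-02, -1.54630138e-04]), 'eef_pos': array([0.25787434, 0.51323366, 0.21364611]), 'ee_rot': array([ 8.51210215e-01,  5.24824069e-01, -8.74609123e-04,  3.18808215e-04]), 'force': array([-0.37365434,  1.14601785,  0.13507512]), 'torque': array([-0.00311342, -0.00917492,  0.03967297]), 'width': 1.0028370290647706}
scene {'K': [[433.6012, 0.0, 323.6094], [0.0, 433.6012, 240.8658], [0.0, 0.0, 1.0]], 'distortion': [-0.0021, 0.0, 0.0, 0.0, 0.0], 'T': [[0.7964, -0.4067, 0.4476, 0.9739], [0.6046, 0.5501, -0.576, -0.4716], [-0.012, 0.7294, 0.684, 0.687], [0.0, 0.0, 0.0, 1.0]]}
top {'K': [[581.1172, 0.0, 311.4218], [0.0, 581.1172, 238.8486], [0.0, 0.0, 1.0]], 'distortion': [-0.012, 0.0, 0.0, 0.0, 0.0], 'T': [[0.0297, 0.9783, -0.2049, 0.3647], [-0.9995, 0.0302, -0.001, 0.0155], [0.0052, 0.2048, 0.9788, 1.1936], [0.0, 0.0, 0.0, 1.0]]}
wrist {'K': [[355.6499, 0.0, 318.0295], [0.0, 355.6499, 246.2125], [0.0, 0.0, 1.0]], 'distortion': [-0.0713, 0.0, 0.0, 0.0, 0.0], 'T_tool_cam': [[1.0, 0.0001, -0.0009, -0.0005], [-0.0001, -0.968, -0.2511, -0.0696], [-0.0009, 0.2511, -0.968, -0.1706], [0.0, 0.0, 0.0, 1.0]]}
```

View pics/scene0.png

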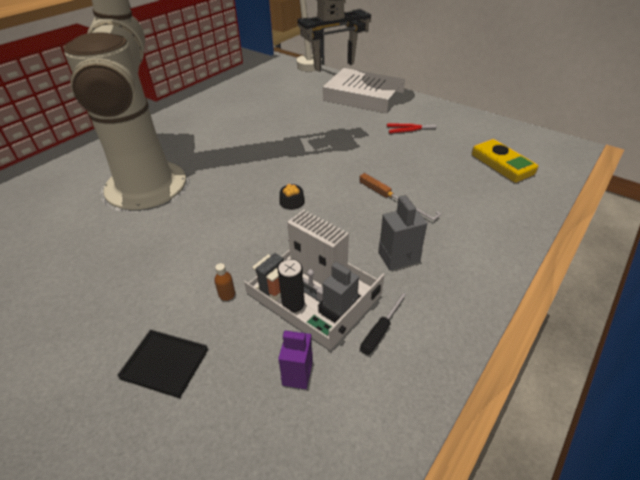

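View pics/top0.png

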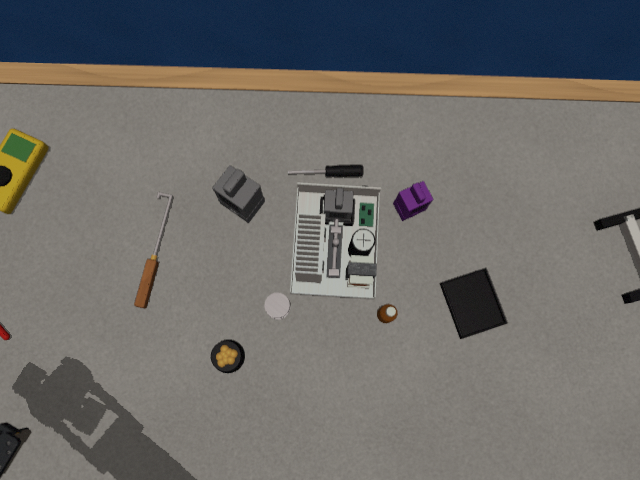

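View pics/wrist0.png

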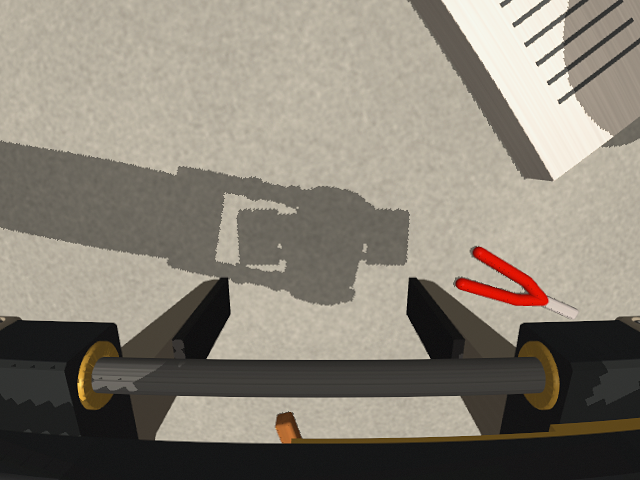

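```bash
cat >h.py <<'E'
from station import *
import cv2,numpy as np
from scipy.spatial.transform import Rotation as R
def cam(n,s=None):
    c=calibration(n);K=np.array(c["K"]);D=np.array(c["distortion"])
    if n=="wrist":
        s=s or sense();A=np.eye(4);A[:3,:3]=R.from_quat(s["ee_rot"]).as_matrix();A[:3,3]=s["eef_pos"];T=A@np.array(c["T_tool_cam"])
    else:T=np.array(c["T"])
    return K,D,T
def back(C,uv,z):
    K,D,T=C;p=cv2.undistortPoints(np.array(uv,float).reshape(-1,1,2),K,D)[:,0]
    d=np.c_[p[:,0],-p[:,1],-np.ones(len(p))]@T[:3,:3].T;o=T[:3,3]
    return o+d*((np.asarray(z)-o[2])/d[:,2])[:,None]
def proj(C,P):
    K,D,T=C;q=(np.array(P,float).reshape(-1,3)-T[:3,3])@T[:3,:3]
    q=q*[1,-1,-1];return cv2.projectPoints(q,np.zeros(3),np.zeros(3),K,D)[0][:,0]
def crop(img,x0,y0,x1,y1,f,name):
    c=cv2.resize(img[y0:y1,x0:x1],None,fx=f,fy=f,interpolation=cv2.INTER_CUBIC);cv2.imwrite("pics/"+name,c)
E
python3 - <<'E'
from h import *
t=cv2.imread("pics/top0.png")
crop(t,270,150,400,330,3.3,"c1.png");crop(t,120,180,190,320,4,"c2.png");crop(t,430,260,520,345,6,"c3.png")
C=cam("top")
print(back(C,[[165,196],[171,196],[146,283],[472,303],[277,305],[388,313],[227,356]],0.0).round(3))
print(R.from_quat(sense()["ee_rot"]).as_matrix().round(3))
E
```

```text
[[ 0.698  0.331  0.   ]
 [ 0.699  0.318  0.   ]
 [ 0.511  0.355  0.   ]
 [ 0.49  -0.317  0.   ]
 [ 0.474  0.083  0.   ]
 [ 0.464 -0.145  0.   ]
 [ 0.368  0.179  0.   ]]
[[ 0.449  0.893 -0.001]
 [ 0.893 -0.449 -0.001]
 [-0.001 -0.    -1.   ]]
```

View pics/c1.png

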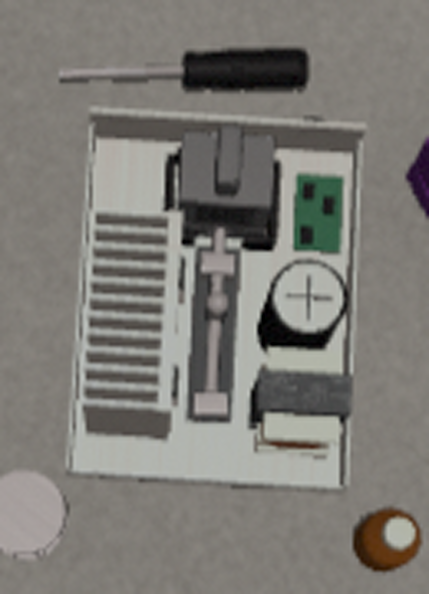

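View pics/c2.png

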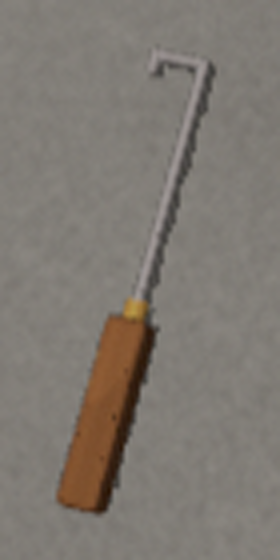

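View pics/c3.png

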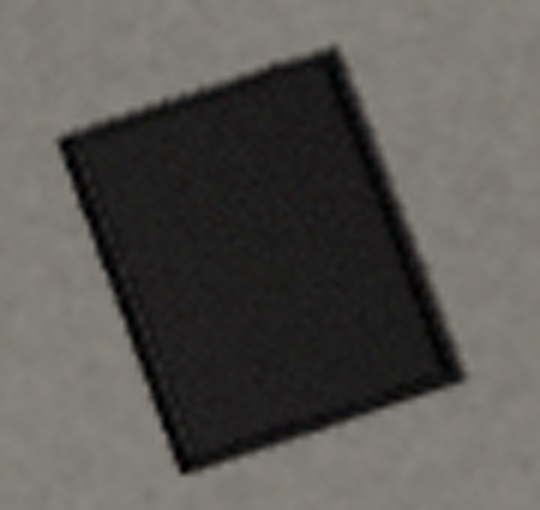

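```bash
cat >>h.py <<'E'
from scipy.optimize import least_squares
def fit(C,P,uv,x0):
    P=np.array(P)/1000.;uv=np.array(uv,float)
    def W(p):
        c,s=np.cos(p[2]),np.sin(p[2]);return np.c_[c*P[:,0]-s*P[:,1]+p[0],s*P[:,0]+c*P[:,1]+p[1],P[:,2]]
    r=least_squares(lambda p:(proj(C,W(p))-uv).ravel(),x0,loss="soft_l1");return r.x,r.fun.reshape(-1,2)
E
python3 - <<'E'
from h import *
C=cam("top")
f=lambda l,s,o:np.array(l)/s+np.array(o)-0.5*(1-1/s)*1
p,e=fit(C,[[-120,85,26],[-120,-85,26],[100,85,65],[100,-85,65],[-21,-50,116],[-12,0,62]],
 f([[68,472],[346,488],[91,108],[366,125],[310,297],[216,302]],3.3,(270,150)),[.6,-.05,0]);print("chassis",p,e.round(1).tolist())
p,e=fit(C,[[50,11,24],[50,-11,24],[-50,11,24],[-50,-11,24],[190,0,12],[190,26,12]],
 f([[112,316],[156,325],[58,502],[104,512],[206,67],[156,54]],4,(120,180)),[.5,.35,-.1]);print("hook",p,e.round(1).tolist())
p,e=fit(C,[[60,50,16],[60,-50,16],[-60,-50,16],[-60,50,16]],
 f([[62,140],[336,47],[462,378],[185,472]],6,(430,260)),[.5,-.3,.3]);print("tray",p,e.round(1).tolist())
E
```

```text
chassis [ 0.61399381 -0.03240109 -0.03016051] [[-0.1, 0.2], [-0.0, 0.5], [-0.4, 0.1], [0.2, -0.0], [-0.3, 0.1], [0.8, -1.8]]
hook [ 0.50821387  0.34761906 -0.17137362] [[-0.1, -0.7], [-0.7, -0.8], [0.6, 0.9], [-0.3, 0.6], [-0.0, -0.5], [0.5, 0.4]]
tray [ 0.48948481 -0.31516172  0.34233695] [[-0.2, -0.9], [-0.3, -0.3], [0.3, 0.6], [0.2, 0.4]]
```

```bash
cat >>h.py <<'E'
def plan(wps,cmd=None):
    """wps: [(x,y,z,yaw)] ; print shifts cm in tool axes & turn"""
    s=sense();A=R.from_quat(s["ee_rot"]).as_matrix();yaw=np.arctan2(A[1,0],A[0,0])
    print("t",round(s["time_s"],2),"pos",s["eef_pos"].round(4),"yaw",round(yaw,4),"tilt",A[:,2].round(4),"F",s["force"].round(2),"w",round(s["width"],3))
    for w in wps:
        d=A.T@(np.array(w[:3])-s["eef_pos"])*100
        print(d.round(2).tolist(), round(-(w[3]-yaw),3))
def tw(pose,P):
    c,s=np.cos(pose[2]),np.sin(pose[2]);P=np.array(P)
    return np.array([c*P[0]-s*P[1]+pose[0],s*P[0]+c*P[1]+pose[1],P[2]])
CH=[.6140,-.0324,-.0302];HK=[.5082,.3476,-.1714];TR=[.4895,-.3152,.3423]
E
python3 - <<'E'
from h import *
g=tw(HK,[.012,0,0]);print(g)
plan([(*g[:2],.12,HK[2]+np.pi/2)])
E
```

```text
[0.52002416 0.34555326 0.        ]
t 0.15 pos [0.258  0.5133 0.2138] yaw 1.105 tilt [-9.0e-04 -1.2e-03 -1.0e+00] F [-0.04  0.03 -0.02] w 1.0
[-3.21, 30.95, 9.38] -0.294
```

>>> {"name": "apply_moves", "arguments": {"motion": [[[-3.2,31.0,9.4],-0.294],[[-3.2,31.0,9.4],-0.294],[[-3.2,31.0,9.4],-0.294],[[-3.2,31.0,9.4],-0.294],[[-3.2,31.0,9.4],-0.294],[[-3.2,31.0,9.4],-0.294],[[-3.2,31.0,9.4],-0.294],[[-3.2,31.0,9.4],-0.294]], "gripper": 0.3, "force": 50}}

```text
time_s: 1.15
eef_pos: [0.5198, 0.3471, 0.1211]
ee_rot: [0.765, 0.644, 0.0, -0.0]
force: [0.2, 0.4, -0.6]
width: 0.698
```

```bash
python3 - <<'E'
from h import *
plan([])
cv2.imwrite("pics/w1.png",snapshot("wrist")[:,:,::-1])
E
```

```text
t 1.15 pos [0.5198 0.3471 0.1211] yaw 1.4005 tilt [ 1.e-04  5.e-04 -1.e+00] F [ 0.24  0.4  -0.56] w 0.698
```

View pics/w1.png

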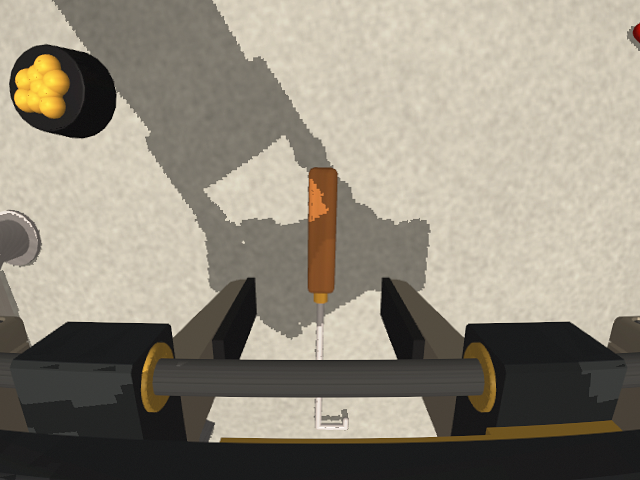

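```bash
python3 - <<'E'
from h import *
C=cam("wrist")
i=cv2.imread("pics/w1.png");crop(i,270,150,370,440,2,"c4.png")
p,e=fit(C,[[-50,-11,24],[-50,11,24],[50,-11,24],[50,11,24],[190,0,12],[190,26,12]],
 [[309,168],[337,168],[308,293],[334,293],[319,427],[347,427]],HK);print(p,e.round(1).tolist())
for z in(0.024,):print(back(C,[[322,168],[321,293]],[z,z]))
g=tw(p,[.012,0,0]);plan([(*g[:2],.06,p[2]+np.pi/2),(*g[:2],.007,p[2]+np.pi/2)])
E
```

```text
[ 0.51040822  0.35160985 -0.17947403] [[-1.0, -0.3], [0.8, -0.0], [-0.4, 1.3], [0.9, 1.5], [0.3, -1.6], [-0.5, -1.5]]
[[0.46122796 0.35988746 0.024     ]
 [0.55839625 0.34269246 0.024     ]]
t 1.2 pos [0.5198 0.3473 0.1213] yaw 1.401 tilt [ 4.e-04  6.e-04 -1.e+00] F [-0.53 -0.08  0.49] w 0.703
[0.25, 0.2, 6.13] 0.01
[0.25, 0.2, 11.43] 0.01
```

View pics/c4.png

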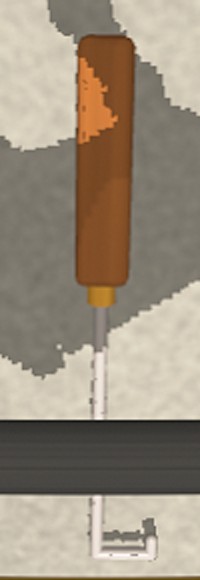

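>>> {"name": "apply_moves", "arguments": {"motion": [[[0.2,0.2,6.0],0.01],[[0.2,0.2,9.5],0.01],[[0.2,0.2,11.5],0.01],[[0.2,0.2,11.5],0.01],[[0.2,0.2,11.5],0.01]]}}

```text
time_s: 1.82
eef_pos: [0.5245, 0.3484, 0.0077]
ee_rot: [0.768, 0.64, 0.002, 0.0]
force: [0.5, -0.8, 0.2]
width: 0.698
```

>>> {"name": "apply_moves", "arguments": {"motion": [[[0,0,0],0],[[0,0,0],0],[[0,0,0],0],[[0,0,0],0],[[0,0,0],0],[[0,0,0],0]], "gripper": 1.0, "force": 50}}

```text
time_s: 2.58
eef_pos: [0.5232, 0.3476, 0.0056]
ee_rot: [0.768, 0.64, 0.0, -0.0]
force: [-0.4, 0.3, 0.5]
width: 0.234
```

```bash
python3 - <<'E'
from h import *
g=tw(CH,[-.1695,-.013,0]);print(g)
s=sense()
plan([(*s["eef_pos"][:2],.17,1.39),(*g[:2],.17,CH[2]+np.pi/2)])
E
```

```text
[ 0.44418475 -0.04027595  0.        ]
t 2.58 pos [0.5232 0.3476 0.0056] yaw 1.389 tilt [ 1.e-04  2.e-04 -1.e+00] F [-0.45  0.33  0.5 ] w 0.234
[0.0, 0.0, -16.44] -0.001
[-39.58, -0.76, -16.44] -0.152
```

>>> {"name": "apply_moves", "arguments": {"motion": [[[0,0,-5],0],[[0,0,-11],0],[[0,0,-16.4],0],[[-5,0,-16.4],-0.05],[[-10,0,-16.4],-0.1],[[-15.5,0,-16.4],-0.15],[[-21.5,-0.5,-16.4],-0.152],[[-27,-0.8,-16.4],-0.152]]}}

```text
time_s: 3.58
eef_pos: [0.4654, 0.0817, 0.1692]
ee_rot: [0.717, 0.697, -0.0, -0.0]
force: [-0.0, -0.5, -1.3]
width: 0.233
```

```bash
python3 - <<'E'
from h import *
g=tw(CH,[-.1695,-.013,0])
plan([(*g[:2],.17,CH[2]+np.pi/2)])
E
```

```text
t 3.58 pos [0.4654 0.0817 0.1692] yaw 1.5412 tilt [-6.e-04 -3.e-04 -1.e+00] F [-0.04 -0.52 -1.25] w 0.233
[-12.25, -1.76, -0.07] 0.001
```

>>> {"name": "apply_moves", "arguments": {"motion": [[[-5,-0.8,0],0],[[-10,-1.6,0],0],[[-12.2,-1.8,0],0],[[-12.2,-1.8,0],0],[[-12.2,-1.8,0],0]]}}

```text
time_s: 4.2
eef_pos: [0.4447, -0.0372, 0.1694]
ee_rot: [0.717, 0.697, 0.0, -0.0]
force: [-0.3, 0.7, -1.2]
width: 0.233
```

```bash
python3 - <<'E'
from h import *
plan([])
cv2.imwrite("pics/w2.png",snapshot("wrist")[:,:,::-1])
t=snapshot("top")[:,:,::-1];cv2.imwrite("pics/t2.png",t);crop(t,270,150,400,330,3.3,"c5.png")
E
```

```text
t 4.2 pos [ 0.4447 -0.0372  0.1694] yaw 1.5413 tilt [-5.e-04  6.e-04 -1.e+00] F [-0.29  0.71 -1.16] w 0.233
```

View pics/c5.png

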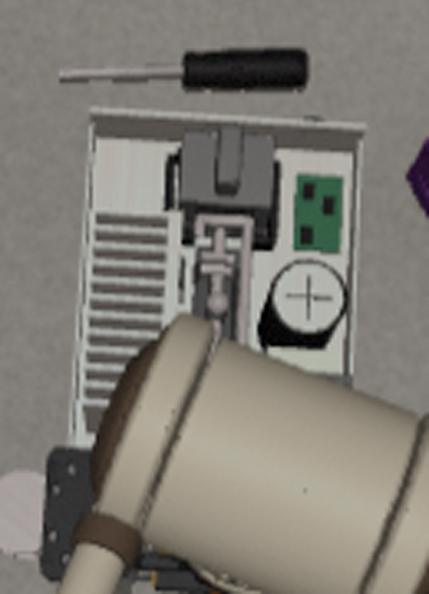

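View pics/w2.png

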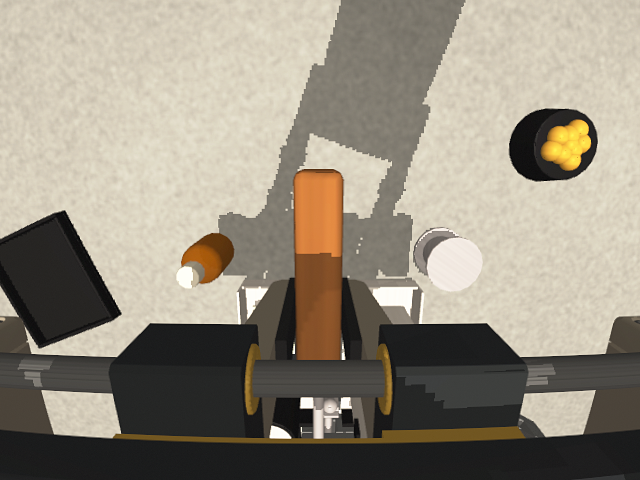

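```bash
python3 - <<'E'
from h import *
C=cam("top")
f=lambda l,s,o:np.array(l)/s+np.array(o)-0.5*(1-1/s)*1
uv=f([[248,220],[199,220],[224,220],[218,301]],3.3,(270,150))
B=back(C,uv,np.array([.176,.176,.176,.062]));print(B.round(4))
c,s=np.cos(CH[2]),np.sin(CH[2])
for b in B: d=b[:2]-CH[:2];print("chassis frame",(c*d[0]+s*d[1]).round(4),(-s*d[0]+c*d[1]).round(4))
E
```

```text
[[ 0.6211 -0.0425  0.176 ]
 [ 0.6202 -0.0157  0.176 ]
 [ 0.6207 -0.0293  0.176 ]
 [ 0.5989 -0.0318  0.062 ]]
chassis frame 0.0074 -0.0098
chassis frame 0.0057 0.0169
chassis frame 0.0066 0.0033
chassis frame -0.0151 0.0002
```

```bash
python3 - <<'E'
from h import *
s=snapshot("scene")[:,:,::-1];cv2.imwrite("pics/s2.png",s);crop(s,230,200,400,350,4.5,"c6.png")
E
```

```text
(no output)
```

View pics/c6.png

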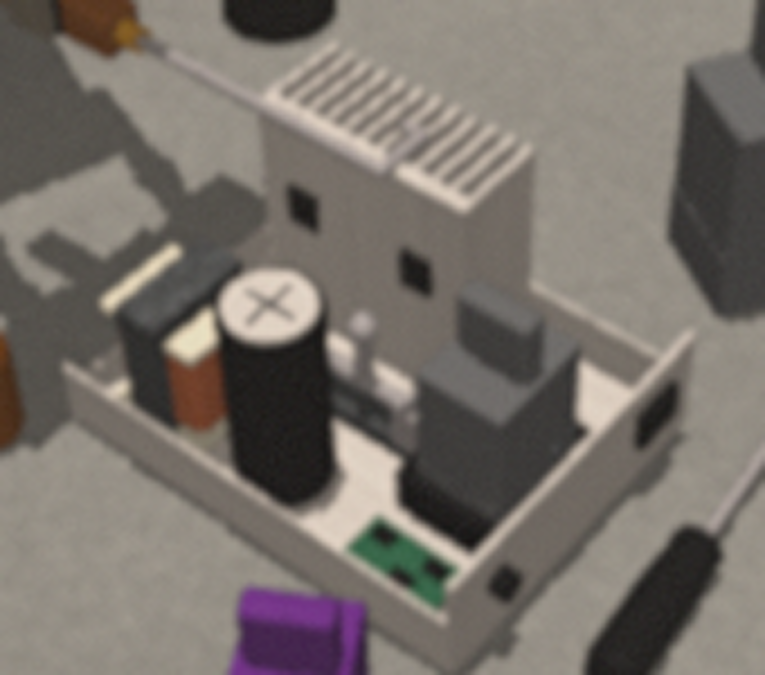

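>>> {"name": "apply_moves", "arguments": {"motion": [[[-0.3,0,0],0],[[-0.3,0,3],0],[[-0.3,0,6],0],[[-0.3,0,8.5],0],[[-0.3,0,8.8],0],[[-0.3,0,8.8],0]]}}

```text
time_s: 5.1
eef_pos: [0.4453, -0.0411, 0.0823]
ee_rot: [0.717, 0.697, 0.0, 0.0]
force: [-0.4, 0.1, -1.2]
width: 0.235
```

```bash
python3 - <<'E'
from h import *
C=cam("scene")
f=lambda l,s,o:np.array(l)/s+np.array(o)-0.5*(1-1/s)*1
print(proj(C,[[.6211,-.0425,.176],[.5989,-.0318,.062]]),f([[390,165],[362,323]],4.5,(230,200)))
plan([])
t=snapshot("top")[:,:,::-1];crop(t,300,190,370,260,8,"c7.png")
s=snapshot("scene")[:,:,::-1];crop(s,230,200,400,350,4.5,"c8.png")
E
```

```text
[[314.76902742 236.95141371]
 [310.71774635 272.24466622]] [[316.27777778 236.27777778]
 [310.05555556 271.38888889]]
t 5.1 pos [ 0.4453 -0.0411  0.0823] yaw 1.5413 tilt [ 8.e-04 -3.e-04 -1.e+00] F [-0.39  0.12 -1.23] w 0.235
```

View pics/c7.png

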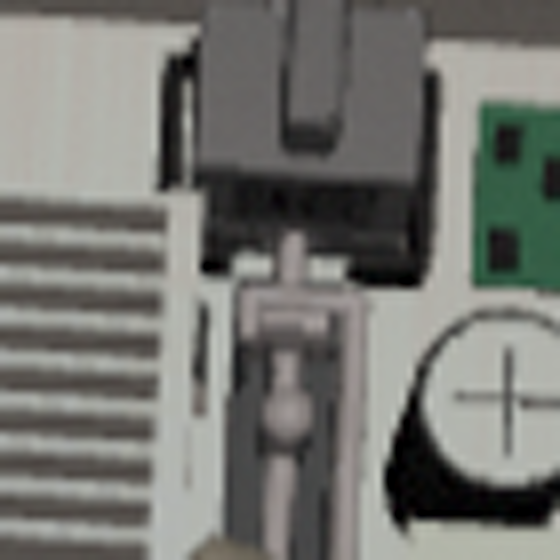

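View pics/c8.png

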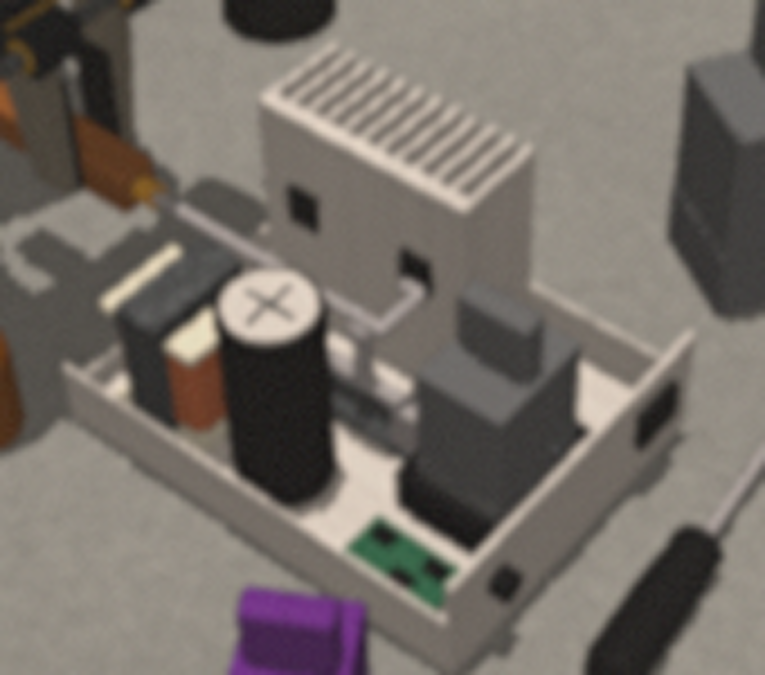

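>>> {"name": "apply_moves", "arguments": {"motion": [[[0.15,0,1.5],0],[[0.15,0,3],0],[[0.15,0,4.2],0],[[0.15,0,4.2],0],[[0.15,0,4.2],0]]}}

```text
time_s: 5.82
eef_pos: [0.445, -0.0396, 0.0397]
ee_rot: [0.718, 0.696, 0.0, 0.0]
force: [-0.2, -0.8, -1.6]
width: 0.232
```

```bash
python3 - <<'E'
from h import *
plan([])
t=snapshot("top")[:,:,::-1];crop(t,300,190,370,260,8,"c9.png")
s=snapshot("scene")[:,:,::-1];crop(s,230,200,400,350,4.5,"c10.png")
E
```

```text
t 5.83 pos [ 0.445  -0.0396  0.0397] yaw 1.541 tilt [ 1.e-04 -1.e-04 -1.e+00] F [-0.21 -0.81 -1.64] w 0.232
```

View pics/c9.png

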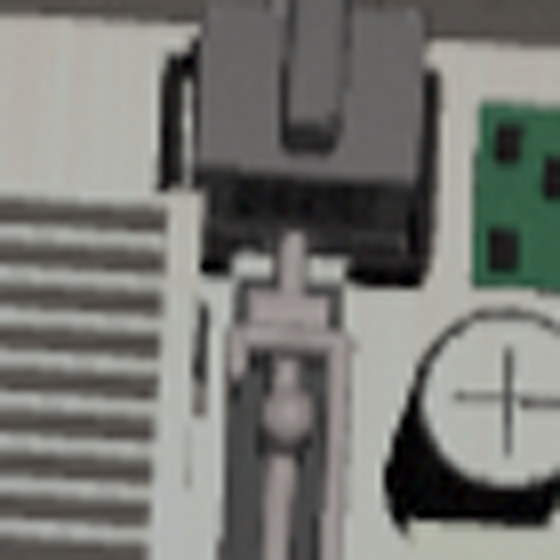

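View pics/c10.png

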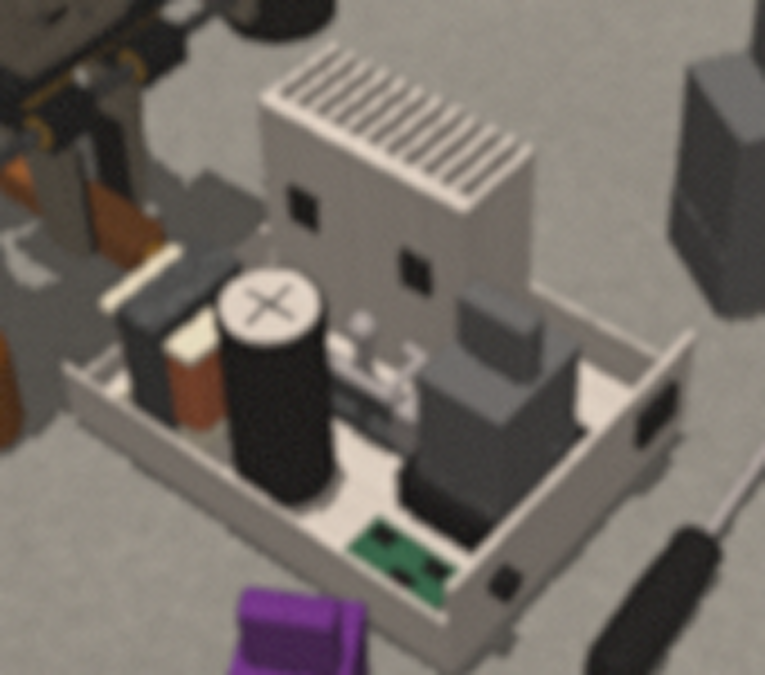

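J surrounds the knob (crosspiece at crop row 335, knob ball at (288,410)). Pull.

>>> {"name": "apply_moves", "arguments": {"motion": [[[0,-0.7,0],0],[[0,-1.4,0],0],[[0,-2.0,0],0],[[0,-2.6,0],0],[[0,-3.2,0],0],[[0,-3.8,0],0],[[0,-4.3,0],0],[[0,-4.3,0],0]]}}

```text
time_s: 6.92
eef_pos: [0.4012, -0.0381, 0.0395]
ee_rot: [0.718, 0.696, -0.0, -0.0]
force: [1.5, 0.2, -1.4]
width: 0.235
```

>>> {"name": "apply_moves", "arguments": {"motion": [[[0,-0.3,0],0],[[0,-0.3,0],0],[[0,-0.3,0],0]]}}

```text
time_s: 7.3
eef_pos: [0.3987, -0.0381, 0.0396]
ee_rot: [0.718, 0.697, -0.0, -0.0]
force: [2.9, -0.3, -0.3]
width: 0.236
```

```bash
python3 - <<'E'
from h import *
plan([])
t=snapshot("top")[:,:,::-1];crop(t,300,190,370,260,8,"c11.png")
s=snapshot("scene")[:,:,::-1];crop(s,230,200,400,350,4.5,"c12.png")
E
```

```text
t 7.3 pos [ 0.3987 -0.0381  0.0396] yaw 1.541 tilt [-4.e-04  0.e+00 -1.e+00] F [ 2.93 -0.33 -0.33] w 0.236
```

View pics/c11.png

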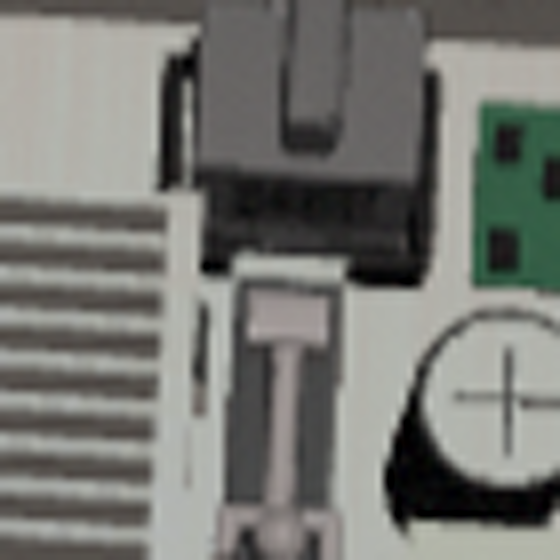

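View pics/c12.png

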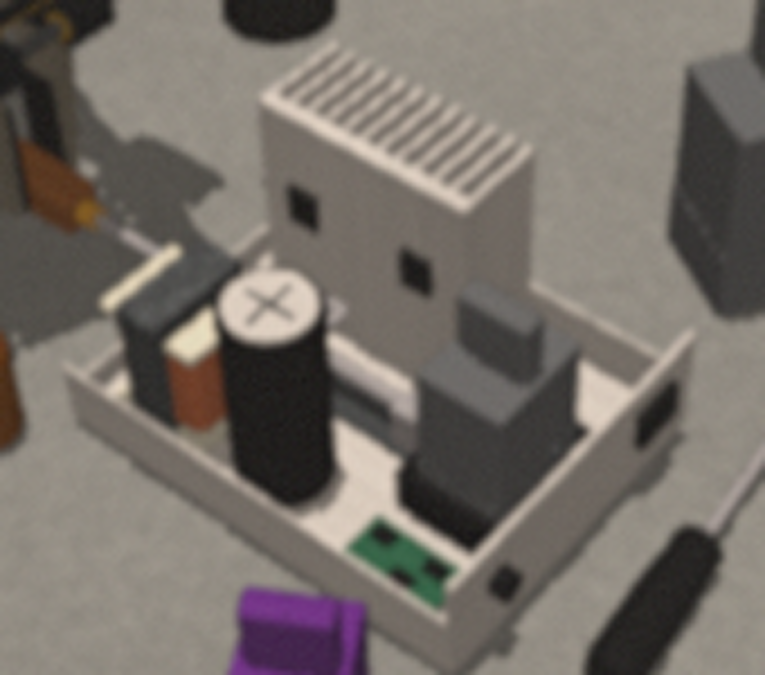

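>>> {"name": "apply_moves", "arguments": {"motion": [[[0,-0.2,0],0],[[0,-0.4,0],0],[[0,-0.4,0],0],[[0,-0.4,0],0]]}}

```text
time_s: 7.9
eef_pos: [0.3974, -0.0385, 0.0406]
ee_rot: [0.718, 0.696, 0.002, 0.002]
force: [10.8, 1.8, -4.1]
width: 0.236
```

>>> {"name": "apply_moves", "arguments": {"motion": [[[0,-0.15,0],0],[[0,-0.3,0],0],[[0,-0.3,0],0]]}}

```text
time_s: 8.28
eef_pos: [0.397, -0.039, 0.0417]
ee_rot: [0.718, 0.696, 0.004, 0.005]
force: [17.4, 2.2, -6.3]
width: 0.233
```

```bash
python3 - <<'E'
from h import *
plan([])
t=snapshot("top")[:,:,::-1];crop(t,300,190,370,260,8,"c13.png")
E
```

```text
t 8.28 pos [ 0.397  -0.039   0.0417] yaw 1.54 tilt [ 0.0123 -0.0022 -0.9999] F [17.42  2.15 -6.26] w 0.233
```

View pics/c13.png

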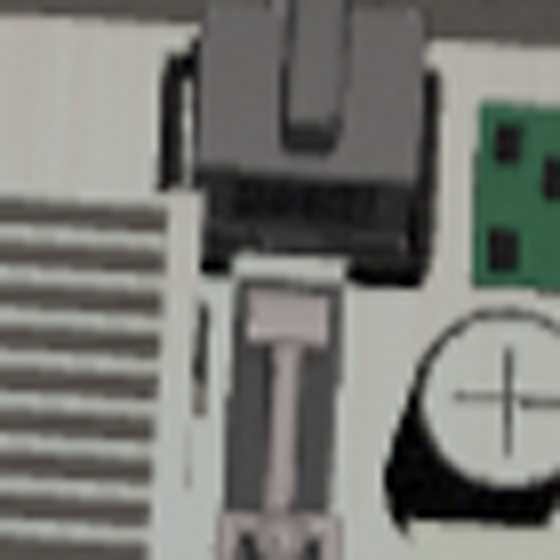

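>>> {"name": "apply_moves", "arguments": {"motion": [[[0,1.0,0],0],[[0,2.0,0],0],[[0,2.4,0],0],[[0,2.4,0],0],[[0,2.4,-4],0],[[0,2.4,-9],0],[[0,2.4,-13],0],[[0,2.4,-13],0]]}}

```text
time_s: 9.32
eef_pos: [0.4177, -0.0395, 0.1727]
ee_rot: [0.718, 0.697, 0.001, 0.003]
force: [-0.0, -0.5, -0.8]
width: 0.235
```

```bash
python3 - <<'E'
from h import *
plan([(.490,.1,.17,1.541),(.523,.3476,.15,1.389)])
t=snapshot("top")[:,:,::-1];crop(t,270,170,400,300,4,"c14.png")
s=snapshot("scene")[:,:,::-1];cv2.imwrite("pics/s14.png",s)
E
```

```text
t 9.32 pos [ 0.4177 -0.0395  0.1727] yaw 1.541 tilt [ 0.0061 -0.0026 -1.    ] F [-0.02 -0.52 -0.83] w 0.235
[14.16, 6.81, 0.27] 0.0
[39.01, 9.36, 2.23] 0.152
```

View pics/c14.png

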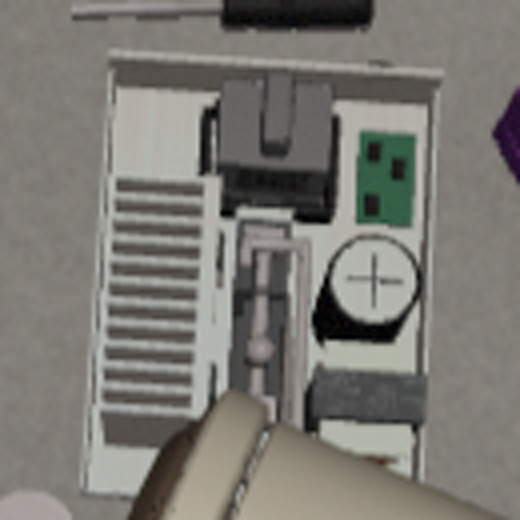

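View pics/s14.png

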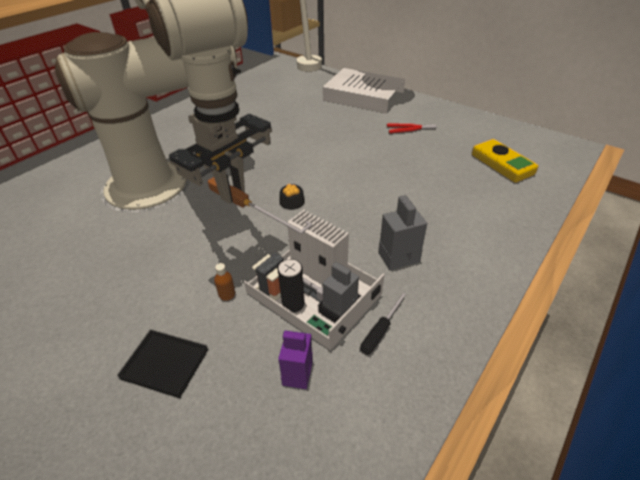

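>>> {"name": "apply_moves", "arguments": {"motion": [[[5,2,0],0],[[11,4,0],0],[[17,6,0],0.03],[[23,7.5,0],0.06],[[29,9,0],0.1],[[35,9.4,0],0.152],[[39,9.4,1],0.152],[[39,9.4,2],0.152]]}}

```text
time_s: 10.42
eef_pos: [0.5193, 0.3501, 0.146]
ee_rot: [0.767, 0.641, -0.002, -0.001]
force: [0.1, -0.8, -0.9]
width: 0.235
```

```bash
python3 - <<'E'
from h import *
C=cam("top")
b=back(C,[[270+260/4,170+346/4]],[.062])[0];d=b[:2]-CH[:2];c,s=np.cos(CH[2]),np.sin(CH[2]);print("ball chassis",(c*d[0]+s*d[1]).round(4),(-s*d[0]+c*d[1]).round(4))
plan([(.523,.3476,.15,1.389),(.523,.3476,.0056,1.389)])
t=snapshot("top")[:,:,::-1];crop(t,110,150,340,300,3.2,"c15.png")
s=snapshot("scene")[:,:,::-1];crop(s,250,60,450,220,4,"c16.png")
E
```

```text
ball chassis -0.0467 -0.0
t 10.43 pos [0.5193 0.3501 0.146 ] yaw 1.3927 tilt [-0.0045 -0.0015 -1.    ] F [ 0.08 -0.81 -0.93] w 0.235
[-0.18, 0.41, -0.4] 0.004
[-0.15, 0.47, 14.04] 0.004
```

View pics/c15.png

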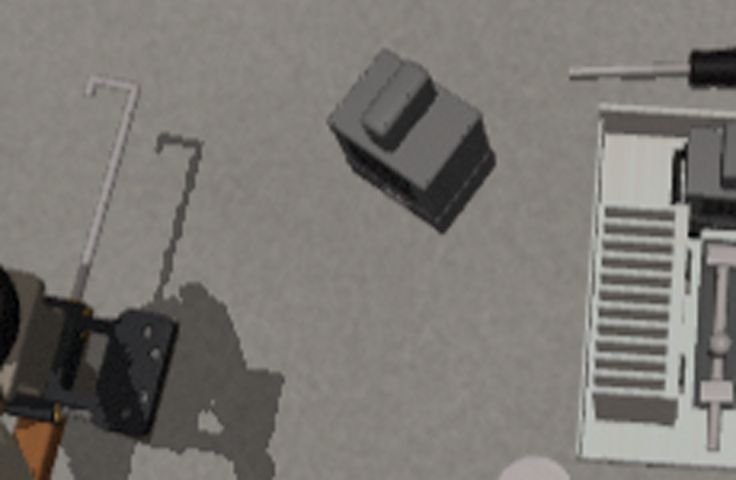

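View pics/c16.png

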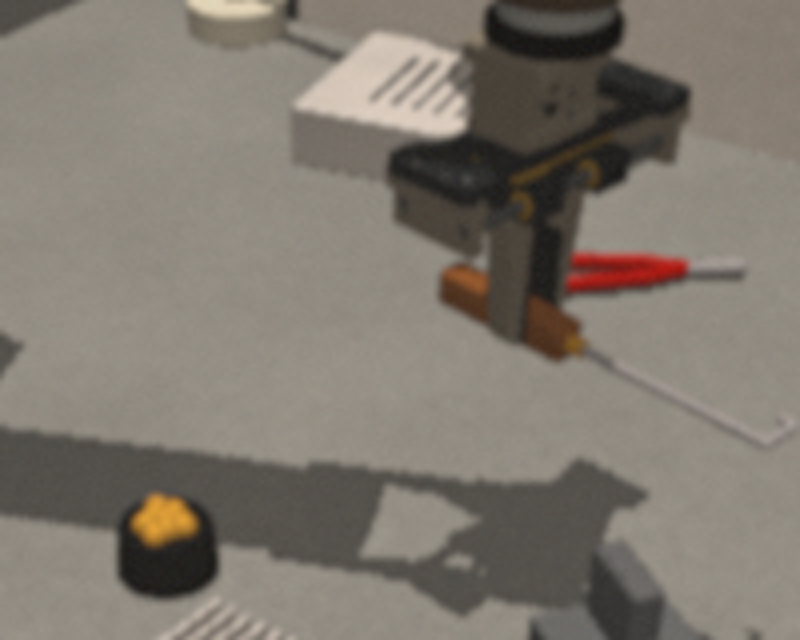

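```bash
python3 - <<'E'
from h import *
C=cam("top")
a=cv2.imread("pics/top0.png");b=snapshot("top")[:,:,::-1].copy();cv2.imwrite("pics/t16.png",b)
crop(a,305,210,365,290,7,"c17a.png");crop(b,305,210,365,290,7,"c17b.png")
m=np.hstack([cv2.imread("pics/c17a.png"),cv2.imread("pics/c17b.png")]);cv2.imwrite("pics/c17.png",m)
# predicted positions of ball for travel 0 / 36
for x in(-.012,-.042,-.048):print(x,proj(C,[tw(CH,[x,0,.062])]),((proj(C,[tw(CH,[x,0,.062])])-[305,210])*7).round())
E
```

```text
-0.012 [[335.87455024 239.36387973]] [[216. 206.]]
-0.042 [[335.09684565 254.17647484]] [[211. 309.]]
-0.048 [[334.94026346 257.15794165]] [[210. 330.]]
```

View pics/c17.png

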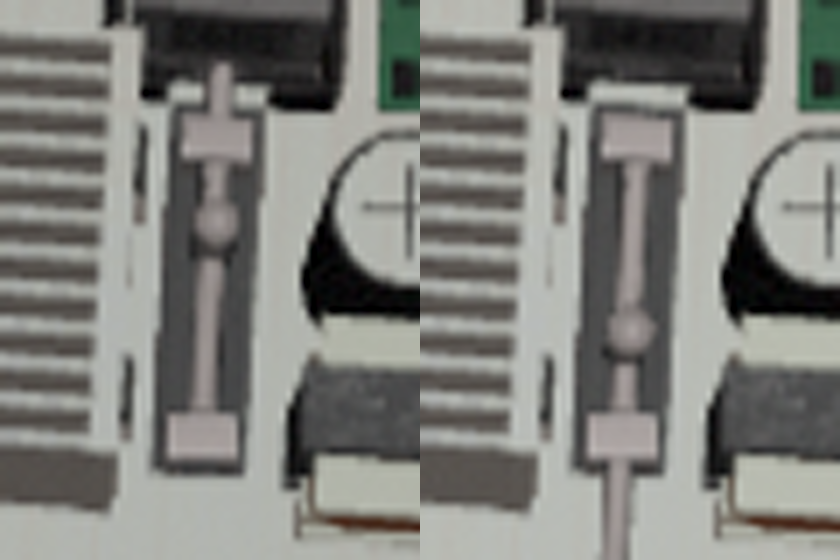

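```bash
python3 - <<'E'
from h import *
b=snapshot("scene")[:,:,::-1].copy();cv2.imwrite("pics/s17.png",b)
a=cv2.imread("pics/scene0.png")
crop(a,270,240,350,320,5,"a.png");crop(b,270,240,350,320,5,"b.png")
cv2.imwrite("pics/c18.png",np.hstack([cv2.imread("pics/a.png"),cv2.imread("pics/b.png")]))
crop(a,240,230,390,350,5,"c19.png")
A=cv2.imread("pics/top0.png");B=cv2.imread("pics/t16.png")
up=lambda i:cv2.resize(i,None,fx=8,fy=8,interpolation=cv2.INTER_CUBIC)
A8=up(A[200:300,300:380]);B8=up(B[200:300,300:380])
# ball patch around (335.5,241.5)
y0=int((241.5-200-4.5)*8);x0=int((335.5-300-4)*8)
T=A8[y0:y0+72,x0:x0+64];r=cv2.matchTemplate(B8,T,cv2.TM_CCOEFF_NORMED);_,m,_,l=cv2.minMaxLoc(r);print(m,(l[0]-x0)/8,(l[1]-y0)/8)
E
```

```text
0.975029468536377 -1.0 15.5
```

View pics/c18.png

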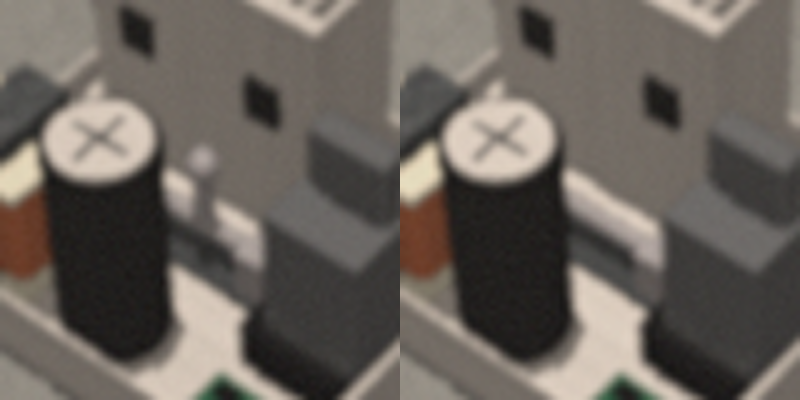

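View pics/c19.png

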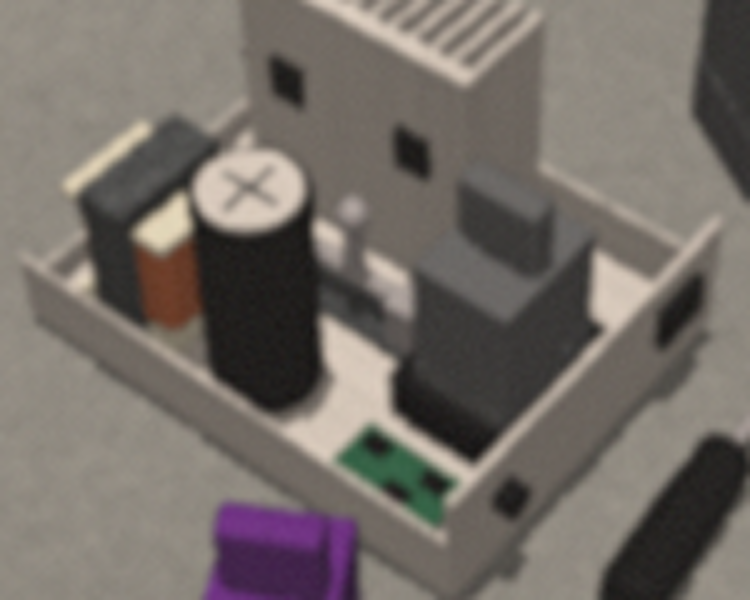

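```bash
python3 - <<'E'
from h import *
C=cam("scene")
f=lambda l,s,o:np.array(l)/s+np.array(o)-0.5*(1-1/s)
p,e=fit(C,[[-21,-50,116],[-120,-85,26],[100,-85,65],[100,85,65],[20,25,135]],f([[250,188],[25,256],[450,506],[718,218],[470,82]],5,(240,230)),CH);print(p,e.round(1).tolist())
b=f([[351,208]],5,(240,230))[0]
for q in(p,CH):
  for x in(-.012,-.014,-.0165,-.018):print(x,(proj(C,[tw(q,[x,0,.062])])[0]-b).round(2))
E
```

```text
[ 0.61413702 -0.03184361 -0.04177842] [[-0.0, -1.1], [0.1, 3.5], [-0.3, -0.6], [1.3, 0.2], [-0.5, 0.1]]
-0.012 [2.36 1.64]
-0.014 [1.59 1.16]
-0.0165 [0.62 0.57]
-0.018 [0.05 0.22]
-0.012 [2.09 1.81]
-0.014 [1.3  1.35]
-0.0165 [0.33 0.76]
-0.018 [-0.26  0.41]
```

>>> {"name": "apply_moves", "arguments": {"motion": [[[0,0.4,5],0],[[0,0.4,9],0],[[0,0.4,12],0],[[0,0.4,13.4],0],[[0,0.4,13.4],0],[[0,0.4,13.4],0]]}}

```text
time_s: 11.38
eef_pos: [0.5268, 0.348, 0.0175]
ee_rot: [0.769, 0.64, 0.001, 0.0]
force: [-0.5, 0.6, -1.3]
width: 0.234
```

```bash
python3 - <<'E'
from h import *
plan([(.523,.3476,.0056,1.389)])
s=snapshot("scene")[:,:,::-1];crop(s,330,130,460,240,6,"c20.png")
E
```

```text
t 11.38 pos [0.5268 0.348  0.0175] yaw 1.3886 tilt [ 0.0028  0.0011 -1.    ] F [-0.47  0.62 -1.27] w 0.234
[-0.11, -0.37, 1.19] -0.0
```

View pics/c20.png

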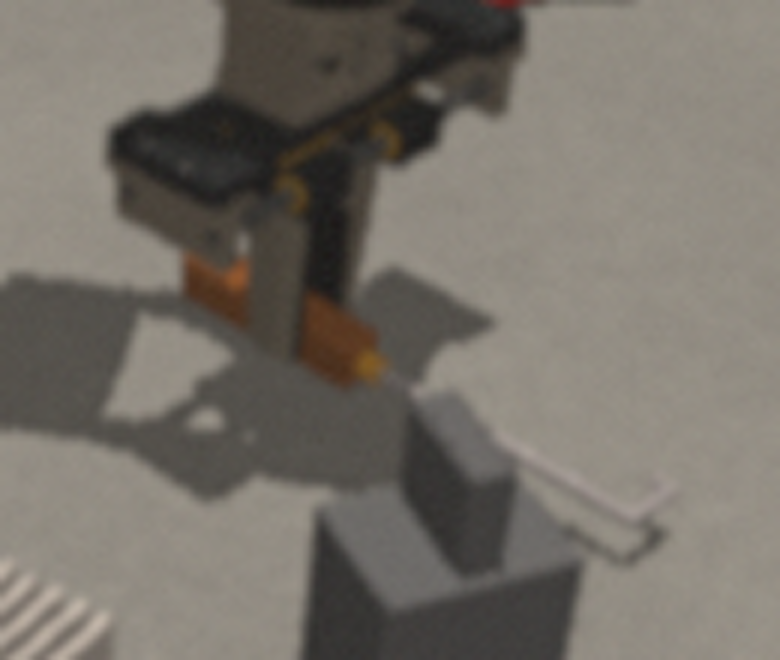

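Level; lower the last 12 mm, then release gently.

>>> {"name": "apply_moves", "arguments": {"motion": [[[0,0,0.6],0],[[0,0,1.1],0],[[0,0,1.2],0],[[0,0,1.2],0]]}}

```text
time_s: 11.92
eef_pos: [0.5257, 0.348, 0.0057]
ee_rot: [0.768, 0.64, 0.0, 0.0]
force: [-5.8, -2.5, 12.5]
width: 0.235
```

>>> {"name": "apply_moves", "arguments": {"motion": [[[0,0,0],0],[[0,0,0],0],[[0,0,0],0],[[0,0,0],0]], "gripper": 0.4}}

```text
time_s: 12.42
eef_pos: [0.5253, 0.3476, 0.0034]
ee_rot: [0.768, 0.64, -0.0, -0.0]
force: [0.0, -0.3, -0.3]
width: 0.596
```

>>> {"name": "apply_moves", "arguments": {"motion": [[[0,0,-1],0],[[0,0,-4],0],[[0,0,-10],0],[[0,0,-16],0],[[0,0,-22],0],[[0,0,-22],0]]}}

```text
time_s: 13.18
eef_pos: [0.5287, 0.3492, 0.2316]
ee_rot: [0.768, 0.64, 0.006, 0.002]
force: [0.4, -0.4, -0.6]
width: 0.599
```

```bash
python3 - <<'E'
from h import *
m=tw(CH,[.058,0,.11]);print(m)
plan([(*m[:2],.26,CH[2]+np.pi/2)])
t=snapshot("top")[:,:,::-1];cv2.imwrite("pics/t21.png",t);crop(t,310,170,370,220,10,"c21.png")
s=snapshot("scene")[:,:,::-1];cv2.imwrite("pics/s21.png",s)
E
```

```text
[ 0.67197355 -0.03415133  0.11      ]
t 13.18 pos [0.5287 0.3492 0.2316] yaw 1.3892 tilt [ 0.0124  0.0052 -0.9999] F [ 0.44 -0.44 -0.57] w 0.599
[-35.09, 21.05, -2.86] -0.151
```

View pics/s21.png

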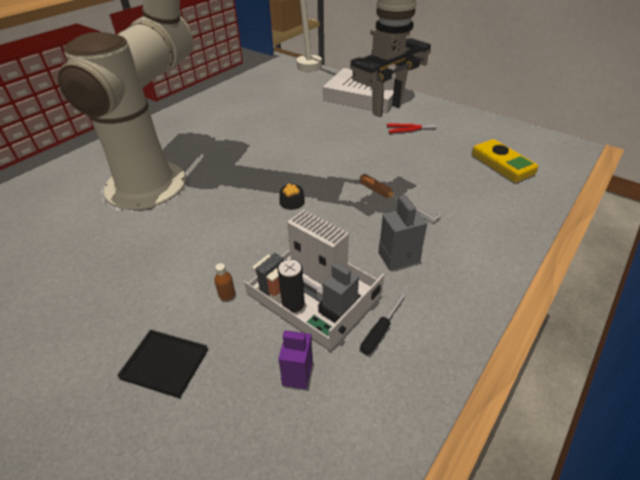

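View pics/c21.png

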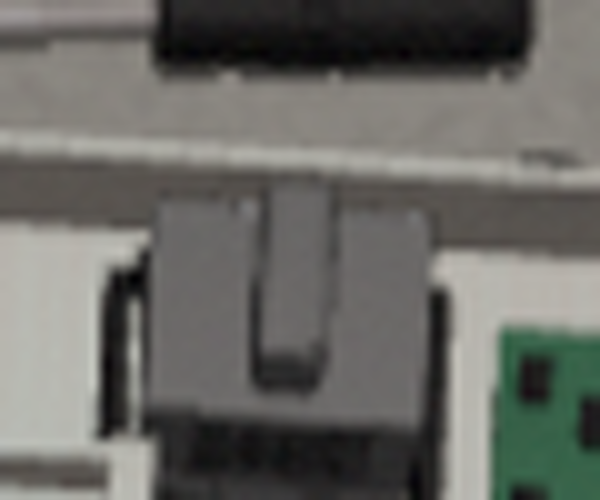

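>>> {"name": "apply_moves", "arguments": {"motion": [[[-6,3,-2.8],0],[[-12,7,-2.8],-0.03],[[-18,11,-2.8],-0.06],[[-24,14.5,-2.8],-0.1],[[-29.5,18,-2.8],-0.151],[[-35.1,21,-2.8],-0.151],[[-35.1,21,-2.8],-0.151],[[-35.1,21,-2.8],-0.151]]}}

```text
time_s: 14.28
eef_pos: [0.6676, -0.0383, 0.2483]
ee_rot: [0.719, 0.695, -0.002, -0.002]
force: [-0.1, 0.1, -0.1]
width: 0.601
```

```bash
python3 - <<'E'
from h import *
C=cam("top")
print(back(C,[[310+29.6-.45,170+27.2-.45]],[.127]))
b=back(C,[[310+29.6,170+19],[310+29.3,170+35.6]],[.127,.127]);print(b)
plan([])
cv2.imwrite("pics/w22.png",snapshot("wrist")[:,:,::-1])
E
```

```text
[[ 0.67146303 -0.03379642  0.127     ]]
[[ 0.68684758 -0.0343505   0.127     ]
 [ 0.65404205 -0.03442801  0.127     ]]
t 14.28 pos [ 0.6676 -0.0383  0.2483] yaw 1.5359 tilt [-4.9e-03  7.0e-04 -1.0e+00] F [-0.13  0.14 -0.11] w 0.601
```

View pics/w22.png

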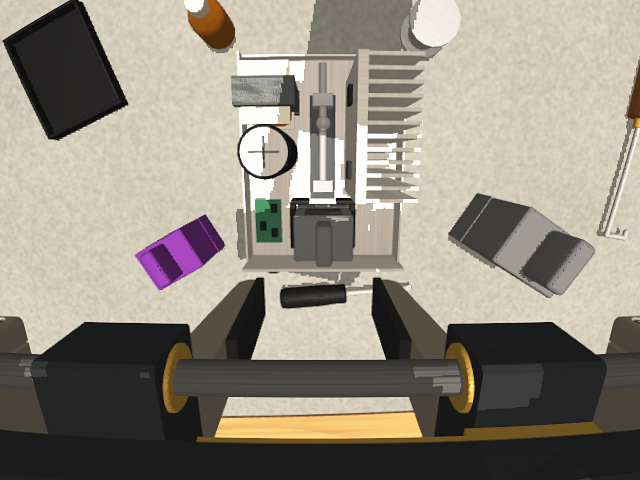

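```bash
python3 - <<'E'
from h import *
i=cv2.imread("pics/w22.png");crop(i,280,190,370,280,6,"c23.png")
C=cam("wrist");print(proj(C,[[.6717,-.034,.127],[.6535,-.034,.127],[.6895,-.034,.127],[.6717,-.034,.095]]))
plan([(.6717,-.034,.15,CH[2]+np.pi/2),(.6717,-.034,.1,CH[2]+np.pi/2)])
E
```

```text
[[321.29779654 244.76603659]
 [320.63299353 223.65846421]
 [321.9276328  264.81240966]
 [320.91331353 236.45005445]]
t 14.32 pos [ 0.6674 -0.0363  0.2487] yaw 1.5379 tilt [-0.0046  0.0015 -1.    ] F [-0.44  0.64  0.05] w 0.604
[0.23, 0.47, 9.87] -0.003
[0.22, 0.49, 14.87] -0.003
```

View pics/c23.png

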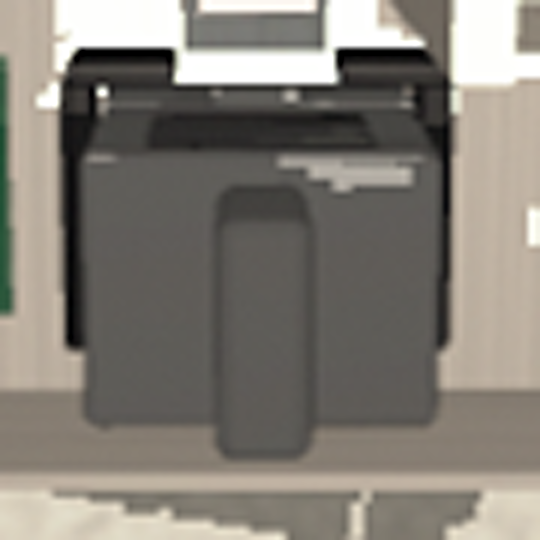

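>>> {"name": "apply_moves", "arguments": {"motion": [[[0.3,0.5,4],0],[[0.3,0.5,8],0],[[0.3,0.5,12],0],[[0.3,0.5,14],0],[[0.3,0.5,14.5],0],[[0.3,0.5,14.5],0],[[0.3,0.5,14.5],0]]}}

```text
time_s: 15.2
eef_pos: [0.6747, -0.0328, 0.1087]
ee_rot: [0.718, 0.696, 0.001, 0.001]
force: [-0.5, 0.5, -0.3]
width: 0.598
```

```bash
python3 - <<'E'
from h import *
plan([(.6725,-.033,.099,CH[2]+np.pi/2)])
cv2.imwrite("pics/w24.png",snapshot("wrist")[:,:,::-1])
s=snapshot("scene")[:,:,::-1];crop(s,270,180,420,340,4,"c24.png")
E
```

```text
t 15.2 pos [ 0.6747 -0.0328  0.1087] yaw 1.5401 tilt [ 3.2e-03 -7.0e-04 -1.0e+00] F [-0.52  0.48 -0.27] w 0.598
[-0.02, -0.23, 0.97] -0.001
```

View pics/c24.png

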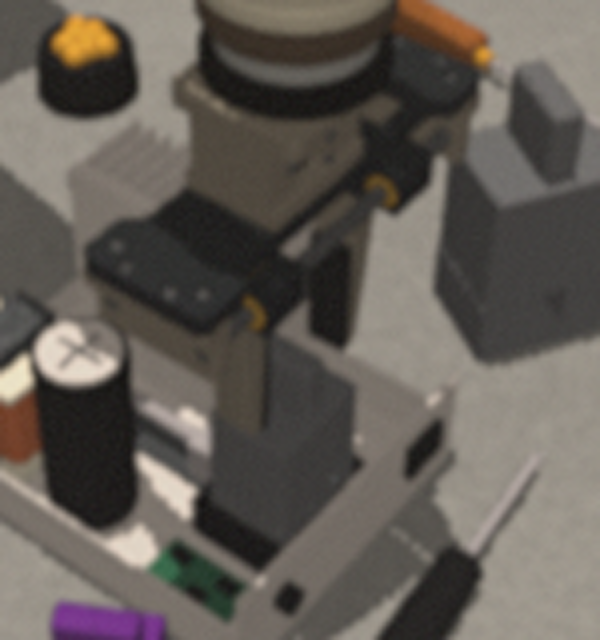

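View pics/w24.png

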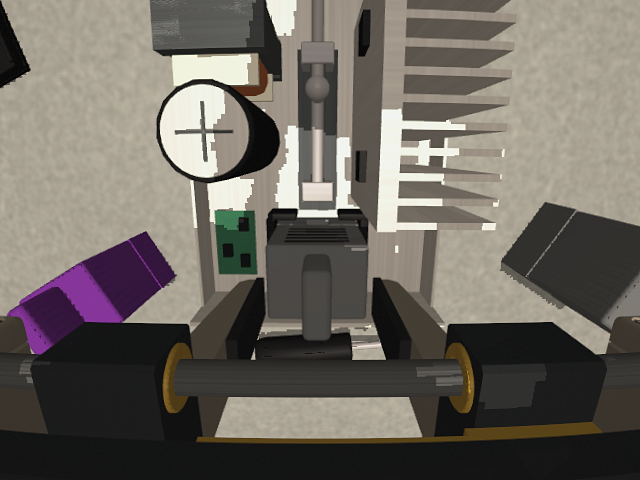

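>>> {"name": "apply_moves", "arguments": {"motion": [[[0,-0.1,0.4],0],[[0,-0.1,0.7],0],[[0,-0.1,0.7],0],[[0,-0.1,0.7],0]]}}

```text
time_s: 15.8
eef_pos: [0.6725, -0.0326, 0.0995]
ee_rot: [0.718, 0.696, -0.0, -0.0]
force: [-0.4, 0.3, 0.2]
width: 0.6
```

>>> {"name": "apply_moves", "arguments": {"motion": [[[0,0,0],0],[[0,0,0],0],[[0,0,0],0],[[0,0,0],0],[[0,0,0],0],[[0,0,0],0]], "gripper": 1.0, "force": 45}}

```text
time_s: 16.55
eef_pos: [0.6725, -0.0328, 0.0996]
ee_rot: [0.718, 0.696, -0.0, 0.0]
force: [-0.0, -1.6, 0.3]
width: 0.15
```

Width 0.15 → 13.8 mm: rib gripped. Lift a little slowly and check.

>>> {"name": "apply_moves", "arguments": {"motion": [[[0,0,-0.6],0],[[0,0,-1.2],0],[[0,0,-1.8],0],[[0,0,-2.6],0],[[0,0,-3.5],0],[[0,0,-4.5],0],[[0,0,-5],0],[[0,0,-5],0]]}}

```text
time_s: 17.55
eef_pos: [0.6729, -0.0327, 0.1503]
ee_rot: [0.718, 0.696, 0.0, 0.0]
force: [-0.3, 0.9, -4.3]
width: 0.151
```

```bash
python3 - <<'E'
from h import *
m=tw(CH,[.058,0,0]);t=TR
plan([(.6725,-.033,.265,CH[2]+np.pi/2),(*t[:2],.265,CH[2]+np.pi/2)])
s=snapshot("scene")[:,:,::-1];crop(s,270,180,420,340,4,"c25.png")
E
```

```text
t 17.55 pos [ 0.6729 -0.0327  0.1503] yaw 1.54 tilt [ 1.1e-03 -2.0e-04 -1.0e+00] F [-0.27  0.94 -4.33] w 0.151
[-0.03, -0.02, -11.47] -0.001
[-28.8, -17.44, -11.48] -0.001
```

View pics/c25.png

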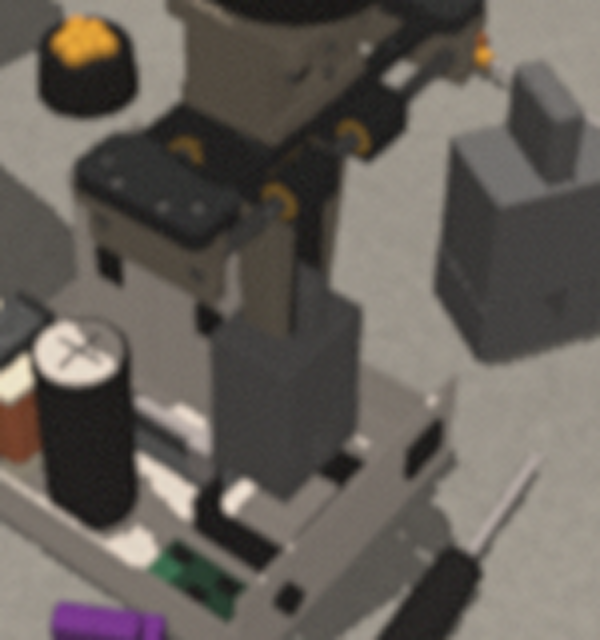

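>>> {"name": "apply_moves", "arguments": {"motion": [[[0,0,-4],0],[[0,0,-8],0],[[-1,0,-11.5],0],[[-5,-3,-11.5],0],[[-10,-6,-11.5],0],[[-15,-9,-11.5],0],[[-20,-12,-11.5],0],[[-25,-15,-11.5],0]]}}

```text
time_s: 18.6
eef_pos: [0.5135, -0.2791, 0.2641]
ee_rot: [0.718, 0.696, -0.0, -0.0]
force: [0.3, -0.7, -4.1]
width: 0.151
```

```bash
python3 - <<'E'
from h import *
plan([(*TR[:2],.265,CH[2]+np.pi/2)])
E
```

```text
t 18.6 pos [ 0.5135 -0.2791  0.2641] yaw 1.5401 tilt [-4.e-04  3.e-04 -1.e+00] F [ 0.25 -0.7  -4.08] w 0.151
[-3.68, -2.29, -0.09] -0.0
```

>>> {"name": "apply_moves", "arguments": {"motion": [[[-3.6,-2.3,0],0],[[-3.6,-2.3,0],0],[[-3.6,-2.3,4],0],[[-3.6,-2.3,8],0],[[-3.6,-2.3,11.5],0],[[-3.6,-2.3,13.5],0],[[-3.6,-2.3,13.5],0],[[-3.6,-2.3,13.5],0]]}}

```text
time_s: 19.6
eef_pos: [0.4916, -0.3132, 0.1308]
ee_rot: [0.718, 0.696, 0.0, 0.001]
force: [0.3, 0.8, -3.8]
width: 0.148
```

```bash
python3 - <<'E'
from h import *
plan([(*TR[:2],.0936,CH[2]+np.pi/2)])
s=snapshot("scene")[:,:,::-1];crop(s,100,220,260,400,3.3,"c26.png")
t=snapshot("top")[:,:,::-1];crop(t,410,230,530,350,4.5,"c27.png")
cv2.imwrite("pics/w26.png",snapshot("wrist")[:,:,::-1])
E
```

```text
t 19.6 pos [ 0.4916 -0.3132  0.1308] yaw 1.5406 tilt [ 0.0013 -0.0011 -1.    ] F [ 0.27  0.76 -3.84] w 0.148
[-0.2, -0.21, 3.72] 0.0
```

View pics/c26.png

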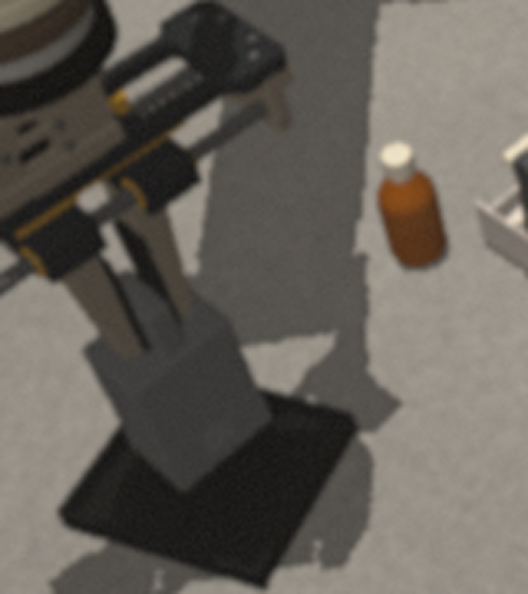

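View pics/w26.png

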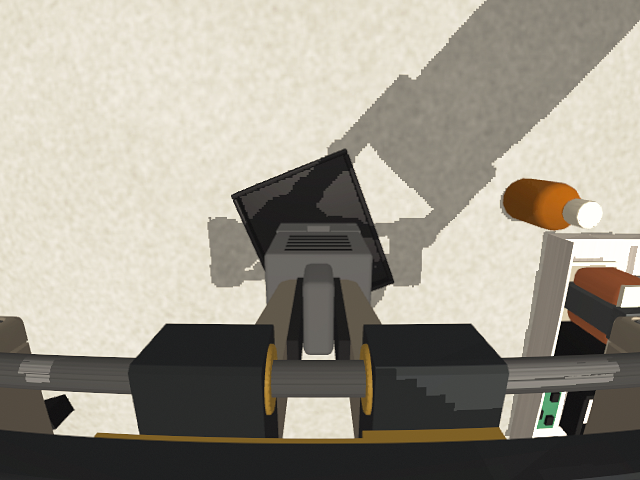

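```bash
python3 - <<'E'
from h import *
C=cam("wrist")
print(back(C,[[346,150],[233,195],[393,285]],[.016]*3).round(4))
for p in([-.06,.05,.016],[-.06,-.05,.016],[.06,.05,.016]):print(tw(TR,p).round(4))
E
```

```text
[[ 0.4194 -0.2904  0.016 ]
 [ 0.4515 -0.3816  0.016 ]
 [ 0.5325 -0.2513  0.016 ]]
[ 0.4162 -0.2882  0.016 ]
[ 0.4498 -0.3824  0.016 ]
[ 0.5292 -0.248   0.016 ]
```

Consistent within ~3 mm. Lower gently.

>>> {"name": "apply_moves", "arguments": {"motion": [[[-0.1,-0.1,0.8],0],[[-0.1,-0.1,1.6],0],[[-0.1,-0.1,2.3],0],[[-0.1,-0.1,2.8],0],[[-0.1,-0.1,3.1],0],[[-0.1,-0.1,3.3],0],[[-0.1,-0.1,3.3],0],[[-0.1,-0.1,3.3],0]]}}

```text
time_s: 20.75
eef_pos: [0.4899, -0.3143, 0.0968]
ee_rot: [0.718, 0.696, -0.0, 0.0]
force: [1.4, 0.5, -3.1]
width: 0.149
```

>>> {"name": "apply_moves", "arguments": {"motion": [[[0,0,0.15],0],[[0,0,0.3],0],[[0,0,0.3],0]]}}

```text
time_s: 21.12
eef_pos: [0.4898, -0.3142, 0.0936]
ee_rot: [0.718, 0.696, -0.0, 0.0]
force: [-0.1, 0.7, -3.0]
width: 0.148
```

>>> {"name": "apply_moves", "arguments": {"motion": [[[0,0,0.1],0],[[0,0,0.15],0],[[0,0,0.15],0]]}}

```text
time_s: 21.5
eef_pos: [0.4901, -0.3142, 0.0935]
ee_rot: [0.718, 0.696, 0.0, 0.0]
force: [-1.8, 2.9, 5.9]
width: 0.148
```

On the floor (contact). Release and retreat.

>>> {"name": "apply_moves", "arguments": {"motion": [[[0,0,-0.1],0],[[0,0,-0.1],0],[[0,0,-0.1],0],[[0,0,-0.1],0]], "gripper": 0.6}}

```text
time_s: 22.0
eef_pos: [0.4897, -0.3142, 0.093]
ee_rot: [0.718, 0.696, -0.0, -0.0]
force: [-0.6, 0.6, -0.6]
width: 0.399
```

>>> {"name": "apply_moves", "arguments": {"motion": [[[0,0,-1],0],[[0,0,-3],0],[[0,0,-7],0],[[0,0,-12],0],[[0,-5,-16],0],[[0,-10,-16],0],[[0,-14,-16],0],[[0,-14,-16],0]]}}

```text
time_s: 23.0
eef_pos: [0.3484, -0.31, 0.254]
ee_rot: [0.719, 0.695, -0.0, 0.001]
force: [-0.1, -0.3, -0.8]
width: 0.401
```

```bash
python3 - <<'E'
from h import *
plan([])
s=snapshot("scene")[:,:,::-1];cv2.imwrite("pics/s28.png",s)
t=snapshot("top")[:,:,::-1];cv2.imwrite("pics/t28.png",t)
E
```

```text
t 23.0 pos [ 0.3484 -0.31    0.254 ] yaw 1.5374 tilt [ 7.0e-04 -1.5e-03 -1.0e+00] F [-0.13 -0.32 -0.75] w 0.401
```

View pics/s28.png

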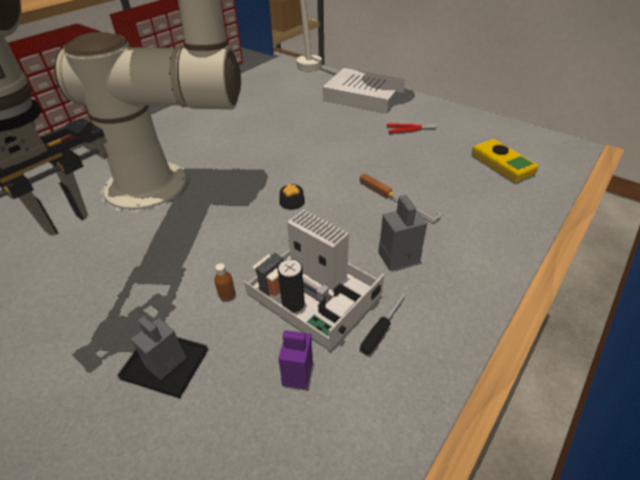

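View pics/t28.png

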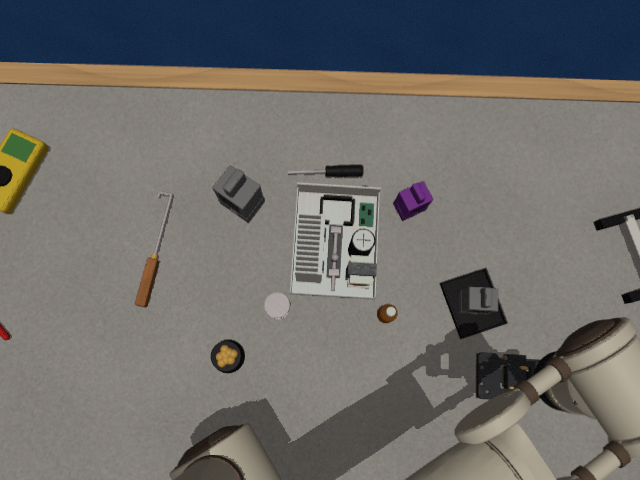

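```bash
python3 - <<'E'
from h import *
s=cv2.imread("pics/s28.png");t=cv2.imread("pics/t28.png")
crop(s,110,290,220,400,4,"a.png");crop(t,430,250,520,340,4.89,"b.png")
a=cv2.imread("pics/a.png");b=cv2.resize(cv2.imread("pics/b.png"),(440,440));cv2.imwrite("pics/c29.png",np.hstack([a,b])[:, :800])
r=R.from_euler
m=(.4897,-.3142);print("scene rib top/foot",proj(cam("scene"),[[*m,.121],[*m,.004]]),"top",proj(cam("top"),[[*m,.121]]))
E
```

```text
scene rib top/foot [[146.6098989  321.5643071 ]
 [165.6815702  360.97334965]] top [[488.30070315 296.78935195]]
```

View pics/c29.png

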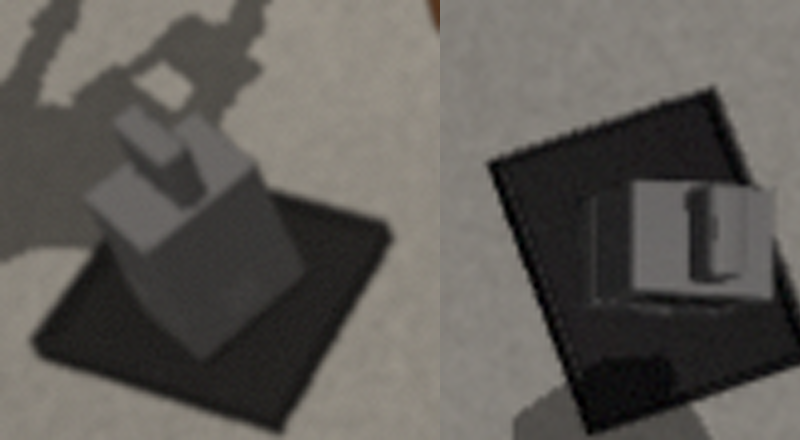

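```bash
python3 -c "
from station import *
print(hand_in())"
```

```text
the job is handed in; nothing more can be done
None
```

I pulled the lock bolt back with the hook and laid the hook flat on the bench at about its original place. Then I lifted the module out by its rib and set it in the black tray, and handed the job in at about 23 s of the 72 s allowed. The hand-in gives no verdict.

**Bolt:** I pulled until the force rose to about 17 N with almost no further movement, so it appears to be on its stop. The top camera puts the knob at about the 36 mm position. The pictures show only about 31–32 mm of travel during the pull. The scene camera, fitted separately, shows the knob starting about 4–5 mm back from home, which would explain the difference. The module also lifted out freely.

**Module:** It touched the tray floor gently, at about 6 N. The last pictures show it upright in the tray. The measured release point was within about 3 mm of the tray's centre; the rib in the scene picture was about 2–3 pixels off that.

**Everything else:** The hook looks flat on the bench. The spool, flux bottle, brass-wool pot and screwdriver look unmoved by eye in the pictures. The gripper was clear of everything when I handed in.

**Disagreement:** The top and wrist cameras differed by 2–4 mm on positions, and I allowed for that in the moves.

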